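Shut the fume hood's recessed valve with its T-key

ROBOT

A 6-joint arm with a two-finger parallel gripper is mounted at the origin on the work surface. World frame = base frame: x ahead of the robot, y to its left, z up, the work surface at z = 0. Lengths are in m, angles in degrees, forces in N, time in s.
With the tool pointing down it reaches from about 0.35 to 0.875 m from the base axis. Payload 4.2 kg.
Tool frame: the origin (TCP) lies midway between the tips of the shut fingers; the grasp point (between the pads) lies 19 mm behind it; y points along the fingers, x is the direction in which the jaws open and shut, and the axes are right-handed (so a half turn about y gives the same grasp; the last joint's range is limited). The gripper opens to 87 mm and grips with 3 to 60 N. Pads are 19 mm wide; open, the fingers measure 117 mm over their backs; the gripper's body (75 mm by 190 mm) begins 51 mm behind the grasp point.
Start: joints at [-50.157, 22.042, 0.453, 0, -68.411, -14.817], TCP at [0.264, -0.566, 0.223] pointing down, gripper open.
Joint ranges: [-179.83, 179.83], [-69.29, 118.12], [-61.27, 80.66], [-181.25, 117.63], [-171.15, -9.14], [-177.46, 177.46]. Speed limits (degrees/s): [159.86, 159.86, 180, 180, 180, 180].

INTERFACE

Orientations are given as a 3x3 rotation matrix whose columns are the frame's x, y, z axes.
In Python, from station import * gives the robot as it stands.
- The arm moves only by the tool jog_arm, never from a script. Its argument "series" is a list of rows, each a list of 3 entries, a list of its own where there are three numbers: the shift along the tool's x, y, z in m, then the turn, a rotation vector about the tool's x, y, z in degrees, then the finger opening in m, from 0 to 0.087. A call has 1 to 10 rows; each row shifts and turns the commanded pose from where the row before left it, along the tool's axes as they then stand; what a row does not reach is not made up. A row lasts 1/8 s, in which the tool goes at most 62.5 mm and 10.7 degrees, less where a joint would pass 70% of its speed; a pose out of reach is approached as far as the arm can. A call is refused whole if a number of a shift passes 0.0625 or a number of a turn 10.7, either way. A call with a gripper value outside its range is refused whole. The fingers move at their own pace and stop on an object; the grip force is fixed at half the most. Time passes only in rows, so rows that do not move let the fingers close. It gives the time, the measured TCP pose, the force and the opening at its end, in the units of the state.
- sense(): the state, without advancing time (a new reading comes with each control period).
- capture(name): name is "scene" or "top" or "wrist"; returns the picture (480x640x3 uint8, red, green, blue); there is no depth.
- camera_info(name): a dict with "fx", "fy", "cx", "cy" (pixels), "rvec" (rotation vector, rad) and "tvec" (3), from world to camera coordinates, as OpenCV has them. Camera axes: x right, y down, z forward; pixel columns grow to the right and rows downward; lengths in m; the calibration is good to about 2 mm. A picture is of the moment at which its call begins: read the wrist's pose just before it. camera_info takes no time and is no camera call; for the wrist camera it gives the pose at the moment of the call.
- finish_job(): hands the job in, once; it reports no verdict.
The state is a dict: "time_s": time; "joints": joint angles; "joint_velocities": joint speeds; "effort": joint torques, N m; "tcp_pos": TCP position; "ee_rot": TCP orientation; "wrist_force": force on the tool from outside, world axes, zero at the start; "moment": the same for the moment, N m; "gripper_width": opening from 0.0 (shut) to 1.0 (fully open).
Only numpy, scipy, OpenCV 4.12 (cv2) and the standard library are available. Lean on these libraries where they do the work, as an engineer would, in place of code of your own. Each camera call takes 0.05 s, during which the arm holds its last target. There are 200 camera calls.

TASK

Shut the service valve of the fume hood: take the T-key out of its stand, lower it down the shaft of the valve guard, feel it onto the square stem and seat it fully, then turn it clockwise (seen from above) until the valve is fully shut at its stop. Then put the key back upright in its stand, fully down, and let go. Work gently: do not force the key against the guard, the stem or the stop, and leave the beaker, bottle and jar alone.

Things in the scene. Friction and masses are not known exactly. Their poses are not given: they have to be found in the camera images.
- valve: Valve guard, fixed: grey-green block 84 x 84 mm, 120 mm high, on a 124 x 124 x 10 mm steel plate, brass pipe stubs out of its +y and -y sides. Origin at the centre of its underside, z up. Down its middle runs a round shaft 54 mm wide, 100 mm deep. More than 25 N between the key and the valve (guard and stem, all contacts added up) damages it.
- valve_mouth (a point): Centre of the shaft's rim, 120 mm above the bench, axes as valve. The tip of the stem is 55 to 65 mm straight below (varies, not measured). The stem stands on a spring: pushed down it starts to give at about 2 N and gives 6 mm at about 6 N, then is solid; it comes back up.
- stem (a joint): Turn (rad) of the upright brass square stem, 20 mm across flats; its top 5 mm is a round cone, 20 narrowing to 14 mm. Grows clockwise seen from above: 0 open, 1.571 shut at a solid stop; starts 0.25 to 0.5; friction 0.09 N m, stays where left. At 0 its flats are parallel to the guard's sides only within 0.6 rad (not measured). The key fits every quarter turn.
- stand: Key stand fixed on the bench: a black plastic block 76 x 76 mm, 62 mm high, on a 110 x 110 x 4 mm plate; in its top a round hole 52 mm wide and 50 mm deep, with a floor 12 mm above the bench. Origin at the centre of its underside, z up.
- stand_seat (a point): Centre of the floor of the stand's hole, 12 mm above the bench; the key's lower end belongs here.
- key: Steel T-key, about 0.34 kg, upright in the stand at the start. Origin at the centre of its open lower end, z up the 12 mm shank. Lower end: square head 32.2 mm wide, 36 mm high, with a square socket 22.2 mm across and 26 mm deep, sides along the key's x and y; it goes 26 mm over the stem's tip.
- key_tip (a point): Centre of the key's open lower end (the body's origin).
- key_bar (a point): Centre of the key's crossbar at its top, 150 mm above the lower end; the bar is 104 mm long (along the key's x), 14 mm wide and 14 mm high. Grip it from above, fingers closing along the key's y.
- beaker: Glass beaker, 72 mm wide, 90 mm high, loose; origin at the centre of its underside.
- bottle: Amber glass bottle, 60 mm wide, 130 mm high, loose; origin at the centre of its underside.
- jar: White plastic jar, 70 mm wide, 75 mm high, loose; origin at the centre of its underside.

How it is judged (in metres and radians):
On the way, in this order (a step that is already met when the one before it is completed fails the run):
1. the key is down the shaft and seated on the square stem (z of key_tip in the frame of valve_mouth below -0.0785 m and horizontal distance between key_tip and valve_mouth below 0.008 m), for 0.2 s.
2. the stem is turned fully shut with the key still on it (value of joint stem above 1.5 rad and z of key_tip in the frame of valve_mouth below -0.072 m), for 0.2 s.
At the end, for the whole second after the job is handed in: The stem is at 1.5 rad or more (stop at 1.571) and the key stands in the stand's hole at rest: lower end within 15 mm of the hole's middle and 6 mm of its floor, upright within 0.1 rad, released (value of joint stem above 1.5 rad and horizontal distance between key_tip and stand_seat below 0.015 m and z of key_tip in the frame of stand_seat below 0.006 m and angle between key's own z axis and vertical below 0.1 rad and linear speed of key below 0.02 m/s); the robot touches nothing.
It fails at once if the key presses on the valve (guard or stem) with more than 25 N (contact force between key and valve above 25 N).
It fails at once if the beaker, bottle or jar is moved more than 15 mm (distance of any of beaker, bottle, jar from where it was at the start of the episode above 0.015 m).
It also fails if it takes over 72 s, if anything falls off the work surface, if the arm or the gripper's body presses on something with over 40 N, if the wrist force passes 120 N, or if a joint passes its speed limit or range.

## Working session

There is one attempt and no reset: what is moved stays moved. The work goes in short steps, Python scripts to look and compute and a tool call to move; the robot and the scene stay as the last step left them, time stands still between calls to the robot, and variables do not carry over. Pictures are saved under pics/ and viewed, about 8 in all and at most 12, crops included, and the job is handed in when it is done.

Besides the shell and the picture viewer there is one more tool, called after "Request:" as name(argument=value, ...) on one line, values as JSON. jog_arm: Moves the arm, as the interface text tells. Its arguments: {"type":"object","properties":{"series":{"type":"array","items":{"type":"array"}}},"required":["series"]}

```bash
mkdir -p pics; ls
python3 - <<'E'
from station import *
import cv2
s=sense();print(s)
for n in("scene","top","wrist"):
    print(n,camera_info(n))
a=capture("scene");b=capture("top")
cv2.imwrite("pics/scene0.png",a[:,:,::-1]);cv2.imwrite("pics/top0.png",b[:,:,::-1])
E
```

```text
pics
{'time_s': 0.0, 'joints': array([-5.01554857e+01,  2.20906571e+01,  3.81012471e-01, -2.83009565e-02,
       -6.84113348e+01, -1.48162743e+01]), 'joint_velocities': array([ 0.00389284, -0.05459086, -0.06049222,  0.0257738 , -0.03115375,
       -0.00743273]), 'effort': array([ 7.49117316e-04, -3.90667534e+01,  1.87409449e+01,  4.22008216e+00,
        1.09063962e-02, -1.91254526e-04]), 'tcp_pos': array([ 0.26417787, -0.56576817,  0.2214709 ]), 'ee_rot': array([[-4.22898710e-01, -1.00017774e-03, -9.06176407e-01],
       [ 9.06174388e-01,  1.91541198e-03, -4.22899882e-01],
       [ 2.15867619e-03, -9.99997665e-01,  9.63101961e-05]]), 'wrist_force': array([ 0.52552315, -0.24054961, -0.82812902]), 'moment': array([-0.02806736,  0.00596071, -0.02731301]), 'gripper_width': 0.9986715072269428}
scene {'fx': 484.2751025442073, 'fy': 484.2751025442073, 'cx': 313.62446403400315, 'cy': 243.43149431337207, 'rvec': array([ 2.34033194,  0.65655827, -0.26396385]), 'tvec': array([-0.48577492, -0.12926857,  1.28536401])}
top {'fx': 460.2046279259335, 'fy': 460.2046279259335, 'cx': 323.9843643032692, 'cy': 239.6444949684371, 'rvec': array([ 2.18897602, -2.12778205,  0.13903476]), 'tvec': array([-0.02650838,  0.60522803,  1.07079739])}
wrist {'fx': 363.42673113105394, 'fy': 363.42673113105394, 'cx': 320.51865153381624, 'cy': 244.44588569963764, 'rvec': array([-1.59587354, -2.50580885, -0.35835303]), 'tvec': array([ 0.62443133, -0.03314154,  0.39194147])}
```

View both.

View pics/scene0.png

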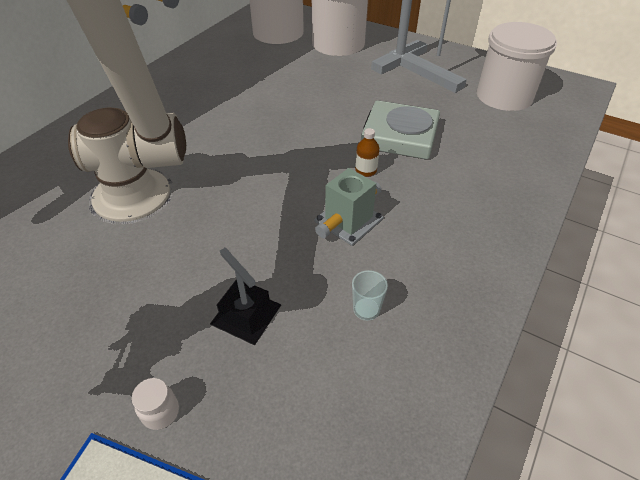

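View pics/top0.png

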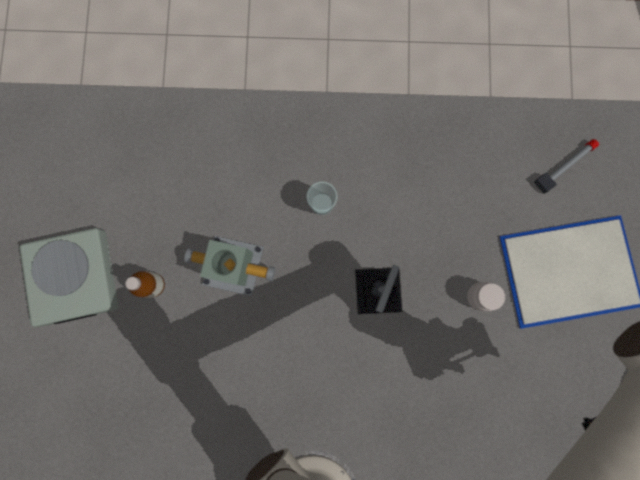

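```bash
cat > h.py <<'E'
from station import *
import cv2, numpy as np
def ray(ci,u,v):
    R=cv2.Rodrigues(np.array(ci["rvec"]))[0]; t=np.array(ci["tvec"])
    d=R.T@np.array([(u-ci["cx"])/ci["fx"],(v-ci["cy"])/ci["fy"],1]); return -R.T@t,d
def onz(n,u,v,z,ci=None):
    c,d=ray(ci or camera_info(n),u,v); return (c+d*(z-c[2])/d[2]).round(4)
def proj(ci,P):
    K=np.array([[ci["fx"],0,ci["cx"]],[0,ci["fy"],ci["cy"]],[0,0,1]])
    return cv2.projectPoints(np.array(P,float).reshape(-1,3),np.array(ci["rvec"]),np.array(ci["tvec"]),K,None)[0][:,0]
E
python3 - <<'E'
from h import *
for n,u,v,z in [("top",387.5,288.5,.162),("top",397,267,.169),("top",378,310,.169),("top",379,291,.004),("top",224,263,.12),("top",231,265,.01),("scene",350,185,.12),("scene",238,267,.162),("top",144,284,.06),("top",321,198,.045),("top",487,296,.07)]:
    print(n,u,v,z,onz(n,u,v,z))
a=cv2.imread("pics/top0.png");s=cv2.imread("pics/scene0.png")
f=lambda im,x,y,w=80:cv2.resize(im[y:y+w*3//4,x:x+w],(400,300),interpolation=cv2.INTER_CUBIC)
cv2.imwrite("pics/m1.png",np.vstack([np.hstack([f(a,185,232),f(a,340,258)]),np.hstack([f(s,310,165,90),f(s,205,245,80)])]))
E
```

```text
top 387.5 288.5 0.162 [ 0.4901 -0.146   0.162 ]
top 397 267 0.169 [ 0.5356 -0.1646  0.169 ]
top 378 310 0.169 [ 0.4448 -0.1257  0.169 ]
top 379 291 0.004 [ 0.4871 -0.1477  0.004 ]
top 224 263 0.12 [0.537  0.2105 0.12  ]
top 231 265 0.01 [0.5401 0.2166 0.01  ]
scene 350 185 0.12 [0.5412 0.2105 0.12  ]
scene 238 267 0.162 [ 0.4933 -0.1429  0.162 ]
top 144 284 0.06 [0.4869 0.4066 0.06  ]
top 321 198 0.045 [7.062e-01 7.000e-04 4.500e-02]
top 487 296 0.07 [ 0.4815 -0.389   0.07  ]
```

View pics/m1.png

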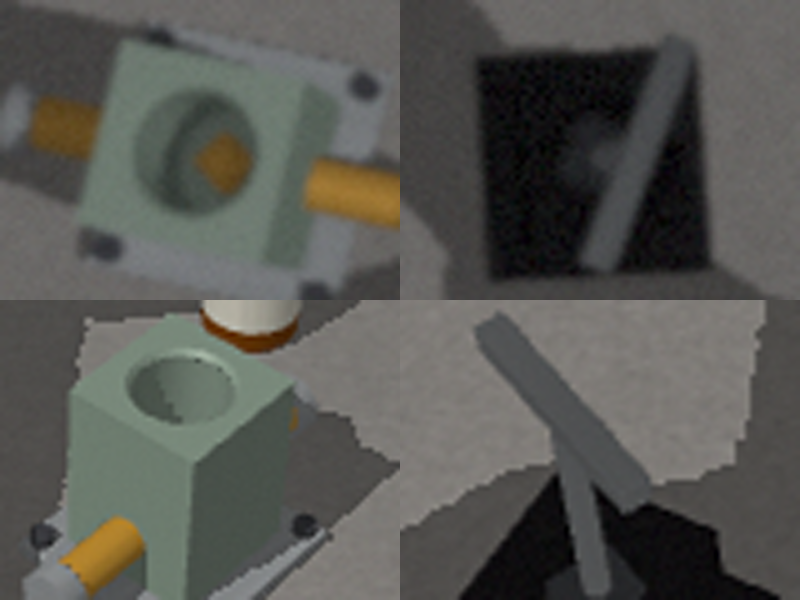

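Run:
```python
from h import *
s=sense();T=s["ee_rot"];ci=camera_info("wrist")
c,d=ray(ci,ci["cx"],ci["cy"]); print("cam in tool",T.T@(c-s["tcp_pos"]),"axis",T.T@d)
P=lambda x,y,z=.12:onz("top",185+x/5,232+y/5,z)
cs=[P(122,40),P(305,82),P(265,268),P(78,222)];print(cs,np.mean(cs,0))
for i in range(4):
    e=cs[(i+1)%4]-cs[i];print(np.degrees(np.arctan2(e[1],e[0]))%90,np.hypot(*e[:2]))
print("rim",P(196,152)); st=[P(225,130,.06),P(255,160,.06),P(230,195,.06),P(195,163,.06)];print(np.mean(st,0))
for i in range(4):
    e=st[(i+1)%4]-st[i];print(np.degrees(np.arctan2(e[1],e[0]))%90,np.hypot(*e[:2]))
```

```text
cam in tool [-0.00067905 -0.16258845  0.07732517] axis [ 4.93509792e-04  9.60338469e-01 -2.78836476e-01]
[array([0.5873, 0.2458, 0.12  ]), array([0.5709, 0.1635, 0.12  ]), array([0.4882, 0.177 , 0.12  ]), array([0.506 , 0.2604, 0.12  ])] [0.5381   0.211675 0.12    ]
78.7302374980237 0.08391811485013233
80.72877542587406 0.08379462989953466
77.95216820284251 0.08527836771420994
79.81923732102969 0.0826005447923923
rim [0.5384 0.2101 0.12  ]
[0.538275 0.208525 0.06    ]
47.41950921665622 0.020099751242241823
56.86773189756599 0.019942417105255766
49.70361470429329 0.022420080285315638
50.123165537128244 0.0205883462181886
```

```bash
cat >> h.py <<'E'
from scipy.spatial.transform import Rotation as Ro
def Rt(h):
    c,s=np.cos(np.radians(h)),np.sin(np.radians(h)); return np.array([[c,0,-s],[s,0,c],[0,-1,0]])
def plan(goals,start=None):
    """goals: list of (tcp xyz, heading, opening, nrows); prints rounded rows from measured/commanded start"""
    if start is None:
        s=sense(); p,R=s["tcp_pos"].copy(),s["ee_rot"].copy()
    else: p,R=np.array(start[0],float),Rt(start[1])
    out=[]
    for g,h,w,n in goals:
        g=np.array(g,float)
        for k in range(n,0,-1):
            rv=Ro.from_matrix(R.T@Rt(h)).as_rotvec(degrees=True)
            if abs(rv[1])>179: rv=abs(rv)
            sh=(R.T@((g-p)/k)).round(4); tn=(rv/k).round(2)
            out.append([sh.tolist(),tn.tolist(),w]); p=p+R@sh; R=R@Ro.from_rotvec(tn,degrees=True).as_matrix()
    for i in range(0,len(out),10): print(str(out[i:i+10]).replace("-0.0,","0,").replace(" ",""))
    print(len(out),p.round(4))
E
python3 - <<'E'
from h import *
plan([((.484,.265,.2),225,.087,18)])
E
```

```text
[[[0.0367,0.0013,-0.0306],[0.01,-6.11,0.0],0.087],[[0.0332,0.0013,-0.0343],[0.01,-6.11,0.0],0.087],[[0.0294,0.0012,-0.0377],[0.01,-6.11,0.01],0.087],[[0.0252,0.0012,-0.0406],[0.01,-6.11,0.01],0.087],[[0.0207,0.0012,-0.043],[0.0,-6.11,0.01],0.087],[[0.016,0.0012,-0.045],[0.0,-6.11,0.0],0.087],[[0.0111,0.0012,-0.0464],[0.01,-6.11,0.0],0.087],[[0.0061,0.0012,-0.0473],[0.01,-6.11,0.01],0.087],[[0.0011,0.0012,-0.0477],[0.0,-6.11,0.01],0.087],[[-0.004,0.0012,-0.0476],[0.0,-6.11,0.0],0.087]]
[[[-0.0091,0.0012,-0.0469],[0.01,-6.11,0.0],0.087],[[-0.014,0.0012,-0.0456],[0.01,-6.11,0.01],0.087],[[-0.0188,0.0012,-0.0439],[0.0,-6.11,0.01],0.087],[[-0.0233,0.0012,-0.0417],[0.0,-6.11,0.0],0.087],[[-0.0276,0.0012,-0.0389],[0.01,-6.11,0.01],0.087],[[-0.0316,0.0012,-0.0358],[0.0,-6.11,0.0],0.087],[[-0.0353,0.0013,-0.0322],[0.01,-6.11,0.01],0.087],[[-0.0385,0.0013,-0.0283],[0.0,-6.11,0.0],0.087]]
18 [0.484  0.2651 0.2   ]
```

Request:
jog_arm(series=[[[0.037,0.001,-0.031],[0,-6.1,0],0.087],[[0.033,0.001,-0.034],[0,-6.1,0],0.087],[[0.029,0.001,-0.038],[0,-6.1,0],0.087],[[0.025,0.001,-0.041],[0,-6.1,0],0.087],[[0.021,0.001,-0.043],[0,-6.1,0],0.087],[[0.016,0.001,-0.045],[0,-6.1,0],0.087],[[0.011,0.001,-0.046],[0,-6.1,0],0.087],[[0.006,0.001,-0.047],[0,-6.1,0],0.087],[[0.001,0.001,-0.048],[0,-6.1,0],0.087],[[-0.004,0.001,-0.048],[0,-6.1,0],0.087]])

```text
time_s: 1.35
tcp_pos: [0.3877, -0.103, 0.2125]
ee_rot: [[-0.998, 0.0, -0.066], [0.066, 0.0, -0.998], [-0.0, -1.0, -0.0]]
wrist_force: [-0.1, -0.4, -0.4]
gripper_width: 0.994
```

Request:
jog_arm(series=[[[-0.009,0.001,-0.047],[0,-6.1,0],0.087],[[-0.014,0.001,-0.046],[0,-6.1,0],0.087],[[-0.019,0.001,-0.044],[0,-6.1,0],0.087],[[-0.023,0.001,-0.042],[0,-6.1,0],0.087],[[-0.028,0.001,-0.039],[0,-6.1,0],0.087],[[-0.032,0.001,-0.036],[0,-6.1,0],0.087],[[-0.035,0.001,-0.032],[0,-6.1,0],0.087],[[-0.039,0.001,-0.028],[0,-6.1,0],0.087],[[0,0,0],[0,0,0],0.087],[[0,0,0],[0,0,0],0.087]])

```text
time_s: 2.6
tcp_pos: [0.4864, 0.2653, 0.2039]
ee_rot: [[-0.71, -0.002, 0.705], [-0.705, -0.001, -0.71], [0.002, -1.0, -0.0]]
wrist_force: [0.3, -0.4, 0.2]
gripper_width: 0.994
```

Run:
```python
from h import *
s=sense();print(s["tcp_pos"],s["joints"].round(1),s["ee_rot"].round(3).tolist())
ci=camera_info("wrist");a=capture("wrist")
u=proj(ci,[.538,.2105,.06])[0];print(u,repr(ci))
x,y=int(u[0])-80,int(u[1])-60
x=max(0,x);y=max(0,y);print(x,y)
cv2.imwrite("pics/w1.png",cv2.resize(a[y:y+120,x:x+160,::-1],(800,600),interpolation=cv2.INTER_CUBIC)); np.save("ci1.npy",ci,allow_pickle=True)
```

```text
[0.48641035 0.26529274 0.20386151] [ 45.4  16.  -11.2  -0.  -62.9  -0.6] [[-0.71, -0.002, 0.705], [-0.705, -0.001, -0.71], [0.002, -1.0, -0.0]]
[321.39292963 140.85261787] {'fx': 363.42673113105394, 'fy': 363.42673113105394, 'cx': 320.51865153381624, 'cy': 244.44588569963764, 'rvec': array([-1.14568224,  2.77927091,  0.39535103]), 'tvec': array([0.53057763, 0.11967928, 0.41761002])}
241 80
```

View pics/w1.png

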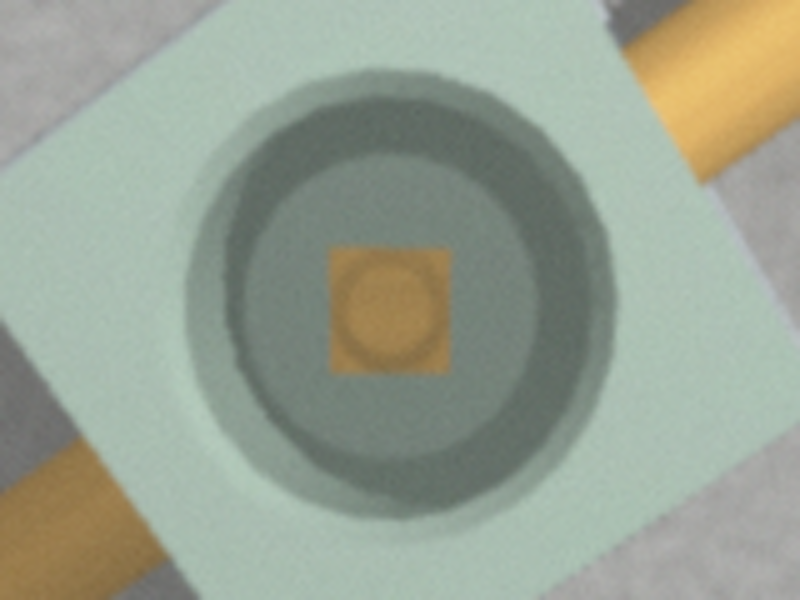

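Run:
```python
from h import *
ci=np.load("ci1.npy",allow_pickle=True).item()
P=lambda x,y,z:onz(0,241+x/5,80+y/5,z,ci)
for z in(.05,.055,.06):
    q=[P(*c,z) for c in[(329,246),(451,247),(451,376),(329,376)]]
    e=[q[(i+1)%4]-q[i] for i in range(4)]
    print(z,np.mean(q,0),[(round(float(np.degrees(np.arctan2(v[1],v[0])))%90,1),round(float(np.hypot(*v[:2])),4)) for v in e])
print("tip",P(391,311,.06),"rim",P(400,302,.12), "floor",P(391,306,.02))
c,_=ray(ci,0,0);print("cam",c)
```

```text
0.05 [0.5385 0.2128 0.05  ] [(44.4, 0.0203), (45.4, 0.0208), (44.8, 0.0207), (44.2, 0.0209)]
0.055 [0.538525 0.21275  0.055   ] [(44.2, 0.0199), (45.2, 0.0204), (44.8, 0.0203), (44.2, 0.0206)]
0.06 [0.53855  0.212725 0.06    ] [(44.4, 0.0196), (45.4, 0.0202), (44.6, 0.0199), (44.4, 0.0203)]
tip [0.5385 0.2125 0.06  ] rim [0.5388 0.2104 0.12  ] floor [0.5389 0.2122 0.02  ]
cam [0.5401728  0.21018002 0.36643088]
```

Run:
```python
from h import *
plan([((.42,-.115,.22),246.8,.087,9)])
```

```text
[[[0.035,-0.0017,0.0248],[0.0,-2.45,0.01],0.087],[[0.036,-0.0017,0.0232],[0.0,-2.45,0.01],0.087],[[0.037,-0.0017,0.0217],[0.0,-2.45,0.01],0.087],[[0.0378,-0.0017,0.0201],[0.0,-2.45,0.01],0.087],[[0.0387,-0.0018,0.0184],[0.0,-2.45,0.01],0.087],[[0.0394,-0.0018,0.0168],[0.01,-2.44,0.0],0.087],[[0.0401,-0.0017,0.0151],[0.0,-2.45,0.01],0.087],[[0.0407,-0.0018,0.0133],[0.01,-2.44,0.0],0.087],[[0.0413,-0.0017,0.0116],[0.0,-2.45,0.01],0.087]]
9 [ 0.4199 -0.115   0.22  ]
```

Request:
jog_arm(series=[[[0.035,-0.002,0.025],[0,-2.45,0],0.087],[[0.036,-0.002,0.023],[0,-2.45,0],0.087],[[0.037,-0.002,0.022],[0,-2.45,0],0.087],[[0.038,-0.002,0.02],[0,-2.45,0],0.087],[[0.039,-0.002,0.018],[0,-2.45,0],0.087],[[0.039,-0.002,0.017],[0,-2.45,0],0.087],[[0.04,-0.002,0.015],[0,-2.45,0],0.087],[[0.041,-0.002,0.013],[0,-2.45,0],0.087],[[0.041,-0.002,0.012],[0,-2.45,0],0.087],[[0,0,0],[0,0,0],0.087]])

```text
time_s: 3.9
tcp_pos: [0.4191, -0.1168, 0.2229]
ee_rot: [[-0.398, 0.001, 0.917], [-0.917, 0.0, -0.398], [-0.0, -1.0, 0.001]]
wrist_force: [0.4, 0.1, 0.1]
gripper_width: 0.999
```

Run:
```python
from h import *
ci=camera_info("wrist");a=capture("wrist")
u=proj(ci,[.491,-.145,.165])[0];print(u)
x,y=max(0,int(u[0])-120),max(0,int(u[1])-90);print(x,y)
cv2.imwrite("pics/w2.png",cv2.resize(a[y:y+180,x:x+240,::-1],(800,600),interpolation=cv2.INTER_CUBIC)); np.save("ci2.npy",ci,allow_pickle=True)
```

```text
[314.10191741 137.62780359]
194 47
```

View pics/w2.png

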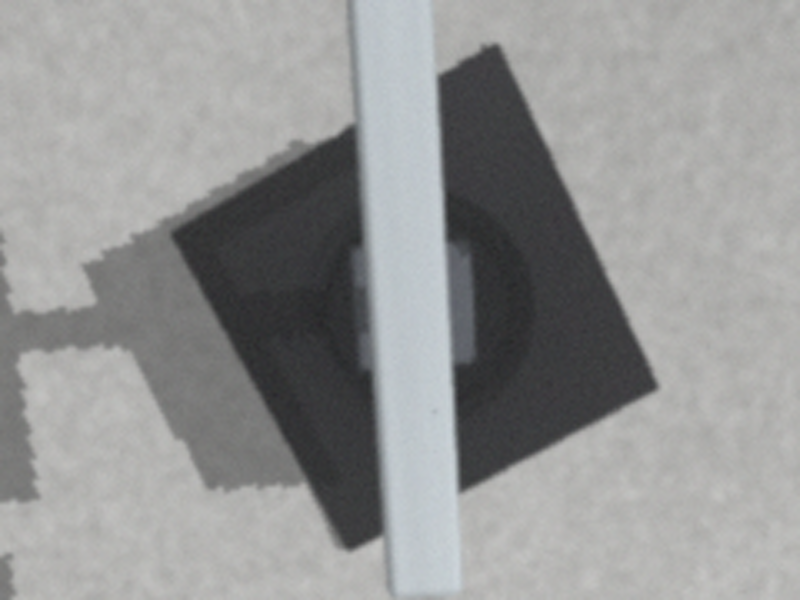

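Run:
```python
from h import *
ci=np.load("ci2.npy",allow_pickle=True).item()
P=lambda x,y,z:onz(0,194+x*.3,47+y*.3,z,ci)
for a,b in(((350,0),(388,595)),((432,0),(460,595)),((391,0),(424,595))):
    v=P(*a,.169)-P(*b,.169); print("bar yaw",np.degrees(np.arctan2(v[1],v[0])))
m=P(424,595,.169);print("end",m,"centre",m+.052*v/np.linalg.norm(v))
print("head",P(412,302,.048),"mid bar at same row",P(408,302,.169))
print("block",np.mean([P(*c,.062) for c in[(500,43),(657,387),(347,550),(172,236)]],0), "hole",P(416,305,.062),P(416,305,.062))
s=sense()
```

```text
bar yaw -20.317058131855724
bar yaw -20.29682093504405
bar yaw -20.317058131855728
end [ 0.4421 -0.1283  0.169 ] centre [ 0.49086485 -0.14635517  0.169     ]
head [ 0.4909 -0.1462  0.048 ] mid bar at same row [ 0.4905 -0.1463  0.169 ]
block [ 0.48795 -0.1469   0.062  ] hole [ 0.4898 -0.1469  0.062 ] [ 0.4898 -0.1469  0.062 ]
```

Run:
```python
from h import *
plan([((.4908,-.1463,.215),249.7,.087,3),((.4908,-.1463,.144),249.7,.087,4)])
```

```text
[[[0,0.0026,0.0258],[-0.01,-1.03,-0.01],0.087],[[0.0004,0.0026,0.0259],[-0.01,-1.02,-0.01],0.087],[[0.0009,0.0027,0.0258],[-0.01,-1.03,-0.01],0.087],[[0,0.0177,-0.0],[0.0,0.0,0.0],0.087],[[0,0.0178,-0.0],[0.0,0.0,0.0],0.087],[[0,0.0177,-0.0],[0.0,0.0,0.0],0.087],[[-0.0001,0.0178,-0.0],[0.0,0.0,0.0],0.087]]
7 [ 0.4908 -0.1463  0.144 ]
```

Request:
jog_arm(series=[[[0,0.003,0.026],[0,-1.0,0],0.087],[[0,0.002,0.026],[0,-1.0,0],0.087],[[0.001,0.003,0.026],[0,-1.0,0],0.087],[[0,0.018,0],[0,0,0],0.087],[[0,0.018,0],[0,0,0],0.087],[[0,0.018,0],[0,0,0],0.087],[[0,0.017,0],[0,0,0],0.087],[[0,0,0],[0,0,0],0.087]])

```text
time_s: 4.95
tcp_pos: [0.4916, -0.1438, 0.1425]
ee_rot: [[-0.344, -0.003, 0.939], [-0.939, 0.0, -0.344], [0.001, -1.0, -0.003]]
wrist_force: [0.9, 0.6, 0.2]
gripper_width: 0.998
```

Request:
jog_arm(series=[[[0.0025,0,0],[0,0,0],0.087],[[0,0,0],[0,0,0],0.06],[[0,0,0],[0,0,0],0.03],[[0,0,0],[0,0,0],0.02],[[0,0,0],[0,0,0],0.014],[[0,0,0],[0,0,0],0.0],[[0,0,0],[0,0,0],0.0],[[0,0,0],[0,0,0],0.0],[[0,0,0],[0,0,0],0.0]])

```text
time_s: 6.08
tcp_pos: [0.4918, -0.1468, 0.1435]
ee_rot: [[-0.344, 0.0, 0.939], [-0.939, 0.0, -0.344], [-0.0, -1.0, 0.0]]
wrist_force: [0.5, 0.9, 0.1]
gripper_width: 0.171
```

Run:
```python
from h import *
plan([((.4918,-.1468,.285),249.9,0,6),((.5394,.2112,.285),224.7,0,9)],start=((.4918,-.1468,.1435),249.9))
```

```text
[[[0.0,-0.0236,0.0],[0.0,0.0,0.0],0],[[0.0,-0.0236,0.0],[0.0,0.0,0.0],0],[[0.0,-0.0236,0.0],[0.0,0.0,0.0],0],[[0.0,-0.0236,0.0],[0.0,0.0,0.0],0],[[0.0,-0.0235,0.0],[0.0,0.0,0.0],0],[[0.0,-0.0236,0.0],[0.0,0.0,0.0],0],[[-0.0392,0.0,-0.0087],[0.0,2.8,0.0],0],[[-0.0387,0.0,-0.0106],[0.0,2.8,0.0],0],[[-0.0381,0.0,-0.0125],[0.0,2.8,0.0],0],[[-0.0375,0.0,-0.0143],[0.0,2.8,0.0],0]]
[[[-0.0367,0.0,-0.0162],[0.0,2.8,0.0],0],[[-0.0359,0.0,-0.0179],[0.0,2.8,0.0],0],[[-0.035,0.0,-0.0197],[0.0,2.8,0.0],0],[[-0.034,0.0,-0.0213],[0.0,2.8,0.0],0],[[-0.0329,0.0,-0.023],[0.0,2.8,0.0],0]]
15 [0.5394 0.2112 0.285 ]
```

Request:
jog_arm(series=[[[0,-0.01,0],[0,0,0],0],[[0,-0.02,0],[0,0,0],0],[[0,-0.028,0],[0,0,0],0],[[0,-0.028,0],[0,0,0],0],[[0,-0.028,0],[0,0,0],0],[[0,-0.027,0],[0,0,0],0],[[0,0,0],[0,0,0],0],[[0,0,0],[0,0,0],0]])

```text
time_s: 7.08
tcp_pos: [0.4907, -0.1465, 0.2829]
ee_rot: [[-0.344, -0.003, 0.939], [-0.939, 0.001, -0.344], [-0.0, -1.0, -0.003]]
wrist_force: [0.0, -0.3, -5.2]
gripper_width: 0.158
```

Request:
jog_arm(series=[[[-0.039,0,-0.009],[0,2.8,0],0],[[-0.039,0,-0.011],[0,2.8,0],0],[[-0.038,0,-0.013],[0,2.8,0],0],[[-0.038,0,-0.014],[0,2.8,0],0],[[-0.037,0,-0.016],[0,2.8,0],0],[[-0.036,0,-0.018],[0,2.8,0],0],[[-0.035,0,-0.02],[0,2.8,0],0],[[-0.034,0,-0.021],[0,2.8,0],0],[[-0.033,0,-0.023],[0,2.8,0],0],[[0,0,0],[0,0,0],0]])

```text
time_s: 8.32
tcp_pos: [0.5387, 0.2145, 0.2815]
ee_rot: [[-0.709, -0.004, 0.705], [-0.705, -0.002, -0.709], [0.004, -1.0, -0.002]]
wrist_force: [0.1, -0.3, -4.1]
gripper_width: 0.157
```

Request:
jog_arm(series=[[[0,0,0],[0,0,0],0],[[0,0,0],[0,0,0],0]])

```text
time_s: 8.57
tcp_pos: [0.539, 0.2113, 0.2839]
ee_rot: [[-0.712, -0.001, 0.702], [-0.702, -0.001, -0.712], [0.001, -1.0, -0.0]]
wrist_force: [0.0, 0.8, -3.7]
gripper_width: 0.159
```

Run:
```python
from h import *
s=sense();print(s["tcp_pos"],s["joints"].round(1),s["ee_rot"].round(4).tolist(),s["wrist_force"],s["moment"],s["gripper_width"])
a=capture("wrist");c=camera_info("wrist");np.save("ci3.npy",c,allow_pickle=True)
b=capture("scene");v=proj(camera_info("scene"),[.539,.212,.2])[0].astype(int);t=capture("top");w=proj(camera_info("top"),[.539,.212,.2])[0].astype(int);print(v,w)
x=cv2.resize(a,(640,480))[:,:,::-1]
q=cv2.resize(b[v[1]-55:v[1]+65,v[0]-40:v[0]+40,::-1],(320,480),interpolation=cv2.INTER_CUBIC)
cv2.imwrite("pics/w3.png",cv2.resize(np.hstack([x[:,80:560],q]),(800,480)))
```

```text
[0.53896057 0.21130705 0.28392092] [ 37.4  15.5  -0.3  -0.  -74.3   7.2] [[-0.7117, -0.0013, 0.7025], [-0.7025, -0.0008, -0.7117], [0.0015, -1.0, -0.0003]] [ 0.01747475  0.80102135 -3.68486795] [-0.05593553  0.08690937  0.03827244] 0.15871225818813112
[351 156] [215 259]
```

View pics/w3.png

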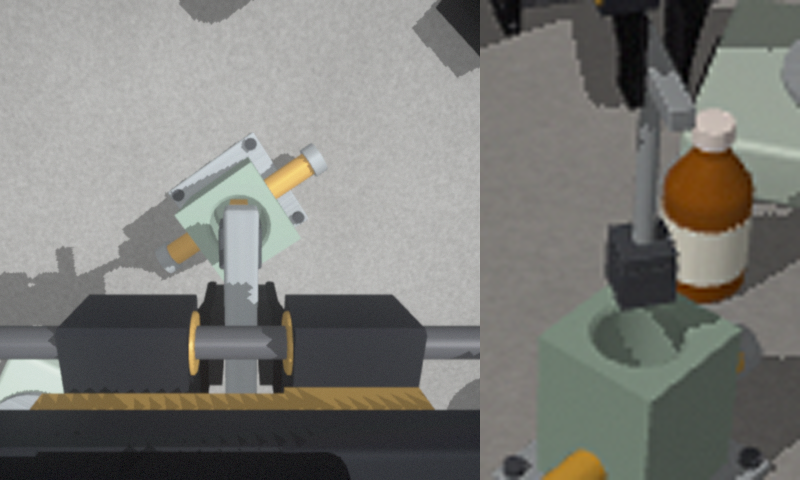

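Request:
jog_arm(series=[[[0,0.012,0],[0,0,0],0],[[0,0.012,0],[0,0,0],0],[[0,0.012,0],[0,0,0],0],[[0,0.012,0],[0,0,0],0],[[0,0.012,0],[0,0,0],0],[[0,0.01,0],[0,0,0],0],[[0,0.005,0],[0,0,0],0],[[0,0.003,0],[0,0,0],0],[[0,0,0],[0,0,0],0]])

```text
time_s: 9.85
tcp_pos: [0.5394, 0.2123, 0.2066]
ee_rot: [[-0.711, 0.0, 0.703], [-0.703, 0.0, -0.711], [-0.0, -1.0, 0.0]]
wrist_force: [0.0, -0.3, -3.7]
gripper_width: 0.162
```

Request:
jog_arm(series=[[[0,0.004,0],[0,0,0],0],[[0,0.004,0],[0,0,0],0],[[0,0.003,0],[0,0,0],0],[[0,0.002,0],[0,0,0],0],[[0,0.002,0],[0,0,0],0],[[0,0.0015,0],[0,0,0],0],[[0,0.0015,0],[0,0,0],0],[[0,0,0],[0,0,0],0]])

```text
time_s: 10.85
tcp_pos: [0.5392, 0.2122, 0.1884]
ee_rot: [[-0.711, -0.0, 0.703], [-0.703, -0.0, -0.711], [0.0, -1.0, -0.0]]
wrist_force: [-0.2, -0.9, -4.3]
gripper_width: 0.157
```

Request:
jog_arm(series=[[[0,0.0015,0],[0,0,0],0],[[0,0.0015,0],[0,0,0],0],[[0,0.001,0],[0,0,0],0],[[0,0,0],[0,0,0],0]])

```text
time_s: 11.35
tcp_pos: [0.5393, 0.2123, 0.1846]
ee_rot: [[-0.711, 0.0, 0.703], [-0.703, -0.0, -0.711], [-0.0, -1.0, 0.0]]
wrist_force: [0.1, 0.2, -2.8]
gripper_width: 0.157
```

Request:
jog_arm(series=[[[0,0.001,0],[0,0,0],0],[[0,0.001,0],[0,0,0],0],[[0,0.001,0],[0,0,0],0],[[0,0.001,0],[0,0,0],0],[[0,0,0],[0,0,0],0]])

```text
time_s: 11.98
tcp_pos: [0.5392, 0.2122, 0.1803]
ee_rot: [[-0.711, -0.0, 0.703], [-0.703, -0.0, -0.711], [0.0, -1.0, -0.0]]
wrist_force: [-0.7, 0.3, -4.6]
gripper_width: 0.158
```

Request:
jog_arm(series=[[[0,0.001,0],[0,0,0],0],[[0,0.001,0],[0,0,0],0],[[0,0.001,0],[0,0,0],0],[[0,0,0],[0,0,0],0]])

```text
time_s: 12.48
tcp_pos: [0.5392, 0.2122, 0.1774]
ee_rot: [[-0.711, -0.0, 0.703], [-0.703, -0.0, -0.711], [0.0, -1.0, -0.0]]
wrist_force: [0.7, -0.4, -4.2]
gripper_width: 0.162
```

Request:
jog_arm(series=[[[0,0.001,0],[0,0,0],0],[[0,0.001,0],[0,0,0],0],[[0,0.001,0],[0,0,0],0],[[0,0.001,0],[0,0,0],0],[[0,0.001,0],[0,0,0],0],[[0,0,0],[0,0,0],0]])

```text
time_s: 13.22
tcp_pos: [0.5392, 0.2123, 0.1724]
ee_rot: [[-0.711, -0.0, 0.703], [-0.703, -0.0, -0.711], [0.0, -1.0, -0.0]]
wrist_force: [-0.1, 1.4, -3.9]
gripper_width: 0.158
```

Request:
jog_arm(series=[[[0,0.001,0],[0,0,0],0],[[0,0.001,0],[0,0,0],0],[[0,0.001,0],[0,0,0],0],[[0,0,0],[0,0,0],0]])

```text
time_s: 13.72
tcp_pos: [0.5392, 0.2123, 0.1694]
ee_rot: [[-0.711, -0.0, 0.703], [-0.703, -0.0, -0.711], [0.0, -1.0, -0.0]]
wrist_force: [0.2, -0.1, -5.0]
gripper_width: 0.154
```

Request:
jog_arm(series=[[[0,0.001,0],[0,0,0],0],[[0,0.001,0],[0,0,0],0],[[0,0.001,0],[0,0,0],0],[[0,0,0],[0,0,0],0]])

```text
time_s: 14.22
tcp_pos: [0.5392, 0.2123, 0.1664]
ee_rot: [[-0.711, -0.0, 0.703], [-0.703, -0.0, -0.711], [0.0, -1.0, -0.0]]
wrist_force: [0.3, -0.1, -3.8]
gripper_width: 0.158
```

Request:
jog_arm(series=[[[0,0.001,0],[0,0,0],0],[[0,0.001,0],[0,0,0],0],[[0,0,0],[0,0,0],0]])

```text
time_s: 14.6
tcp_pos: [0.5393, 0.2123, 0.1644]
ee_rot: [[-0.711, -0.0, 0.703], [-0.703, -0.0, -0.711], [0.0, -1.0, -0.0]]
wrist_force: [-0.3, -0.3, -4.0]
gripper_width: 0.158
```

Request:
jog_arm(series=[[[0,0.001,0],[0,0,0],0],[[0,0.001,0],[0,0,0],0],[[0,0,0],[0,0,0],0]])

```text
time_s: 14.98
tcp_pos: [0.5394, 0.2123, 0.1627]
ee_rot: [[-0.711, 0.0, 0.703], [-0.703, 0.0, -0.711], [-0.0, -1.0, 0.0]]
wrist_force: [-0.5, 0.3, -3.2]
gripper_width: 0.156
```

Request:
jog_arm(series=[[[0,0.001,0],[0,0,0],0],[[0,0.001,0],[0,0,0],0],[[0,0,0],[0,0,0],0]])

```text
time_s: 15.35
tcp_pos: [0.5394, 0.2123, 0.1607]
ee_rot: [[-0.711, 0.0, 0.703], [-0.703, 0.0, -0.711], [-0.0, -1.0, 0.0]]
wrist_force: [0.5, -0.4, -2.3]
gripper_width: 0.157
```

Request:
jog_arm(series=[[[0.0001,0,0],[0,3,0],0],[[0.0001,0,0],[0,5,0],0],[[0.0001,0,0],[0,6,0],0],[[0.0001,0,0],[0,6,0],0],[[0.0001,0,0],[0,6,0],0],[[0.0001,0,0],[0,6,0],0],[[0.0001,0,0],[0,6,0],0],[[0,0,0],[0,0,0],0]])

```text
time_s: 16.35
tcp_pos: [0.539, 0.212, 0.1608]
ee_rot: [[-0.993, 0.001, 0.118], [-0.118, 0.0, -0.993], [-0.001, -1.0, -0.0]]
wrist_force: [0.6, -0.1, -1.4]
gripper_width: 0.157
```

```bash
python3 -c "
from station import *
s=sense();print(s['tcp_pos'],s['wrist_force'],s['moment'],s['joints'].round(1))"
```

```text
[0.53896716 0.21204977 0.16080588] [ 0.60401734 -0.08651869 -1.37679184] [-0.14079208 -0.0353717   0.03563268] [ 37.5  20.5 -11.3   0.  -58.1 -30.8]
```

Request:
jog_arm(series=[[[0.0001,0,0],[0,5,0],0],[[0.0001,0,0],[0,5,0],0],[[0.0001,0,0],[0,4,0],0],[[0.0001,0,0],[0,3,0],0],[[0,0,0],[0,0,0],0]])

```text
time_s: 16.98
tcp_pos: [0.5384, 0.2121, 0.1607]
ee_rot: [[-0.984, 0.0, -0.177], [0.177, 0.0, -0.984], [-0.0, -1.0, -0.0]]
wrist_force: [1.3, 0.2, -1.8]
gripper_width: 0.157
```

```bash
python3 -c "
from station import *
s=sense();print(s['tcp_pos'],s['wrist_force'],s['moment'],s['joints'].round(1))"
```

```text
[0.5384456  0.21205859 0.16073798] [ 1.26864671  0.22143324 -1.8131357 ] [-0.11212082 -0.00258869  0.03821695] [ 37.5  20.5 -11.4   0.  -58.1 -47.7]
```

Request:
jog_arm(series=[[[0,0,0],[0,2.5,0],0],[[0,0,0],[0,2.5,0],0],[[0,0,0],[0,0,0],0]])

```text
time_s: 17.35
tcp_pos: [0.5384, 0.2121, 0.1607]
ee_rot: [[-0.965, 0.0, -0.262], [0.262, 0.0, -0.965], [-0.0, -1.0, -0.0]]
wrist_force: [-0.2, 0.5, -1.1]
gripper_width: 0.16
```

```bash
python3 -c "
from station import *
s=sense();print(s['tcp_pos'],s['ee_rot'].round(3).tolist(),s['wrist_force'],s['moment'],s['joints'].round(1))"
```

```text
[0.53840862 0.21205811 0.16065123] [[-0.965, 0.0, -0.262], [0.262, 0.0, -0.965], [-0.0, -1.0, -0.0]] [-0.17672177  0.46464163 -1.08961182] [-0.06004261 -0.03792844  0.08620693] [ 37.5  20.5 -11.4   0.  -58.1 -52.7]
```

Request:
jog_arm(series=[[[0,0,0],[0,1,0],0],[[0,0,0],[0,1,0],0],[[0,0,0],[0,0,0],0]])

```text
time_s: 17.73
tcp_pos: [0.5383, 0.212, 0.1606]
ee_rot: [[-0.955, 0.0, -0.298], [0.298, 0.0, -0.955], [-0.0, -1.0, -0.0]]
wrist_force: [0.6, 0.1, -0.8]
gripper_width: 0.157
```

```bash
cat > r.py <<'E'
from station import *
import numpy as np
s=sense();print(s['tcp_pos'].round(4),np.degrees(np.arctan2(s['ee_rot'][1,0],s['ee_rot'][0,0])).round(2),s['wrist_force'].round(1),s['moment'].round(3),s['joints'][5].round(2),s['effort'][[0,5]].round(3))
E
python3 r.py
```

```text
[0.5383 0.212  0.1606] 162.69 [ 0.6  0.1 -0.8] [-0.069  0.008  0.042] -54.84 [-0.013 -0.103]
```

Request:
jog_arm(series=[[[0,0,0],[0,1,0],0],[[0,0,0],[0,1,0],0],[[0,0,0],[0,0,0],0]])

```text
time_s: 18.1
tcp_pos: [0.5383, 0.2119, 0.1606]
ee_rot: [[-0.944, -0.0, -0.331], [0.331, 0.0, -0.944], [0.0, -1.0, -0.0]]
wrist_force: [0.5, 0.0, -1.2]
gripper_width: 0.153
```

```bash
python3 r.py
```

```text
[0.5383 0.2119 0.1606] 160.66 [ 0.5  0.  -1.2] [0.    0.002 0.088] -56.86 [-0.049 -0.103]
```

Request:
jog_arm(series=[[[0,0,0],[0,1,0],0],[[0,0,0],[0,1,0],0],[[0,0,0],[0,0,0],0]])

```text
time_s: 18.48
tcp_pos: [0.5383, 0.212, 0.1606]
ee_rot: [[-0.931, 0.0, -0.364], [0.364, 0.0, -0.931], [-0.0, -1.0, -0.0]]
wrist_force: [-0.1, 1.0, -0.7]
gripper_width: 0.158
```

```bash
python3 r.py
```

```text
[0.5383 0.212  0.1606] 158.66 [-0.1  1.  -0.7] [-0.003 -0.001  0.081] -58.86 [-0.085 -0.103]
```

Request:
jog_arm(series=[[[0,0,0],[0,1,0],0],[[0,0,0],[0,1,0],0],[[0,0,0],[0,0,0],0]])

```text
time_s: 18.85
tcp_pos: [0.5383, 0.2119, 0.1605]
ee_rot: [[-0.918, -0.0, -0.396], [0.396, 0.0, -0.918], [0.0, -1.0, 0.0]]
wrist_force: [0.4, -0.3, -1.3]
gripper_width: 0.159
```

```bash
python3 r.py
```

```text
[0.5383 0.2119 0.1605] 156.66 [ 0.4 -0.3 -1.3] [ 0.056 -0.036  0.091] -60.86 [-0.122 -0.103]
```

Request:
jog_arm(series=[[[0,0,0],[0,1,0],0],[[0,0,0],[0,1,0],0],[[0,0,0],[0,0,0],0]])

```text
time_s: 19.23
tcp_pos: [0.5383, 0.212, 0.1606]
ee_rot: [[-0.904, -0.0, -0.428], [0.428, 0.0, -0.904], [0.0, -1.0, -0.0]]
wrist_force: [-0.0, 0.1, -0.9]
gripper_width: 0.154
```

```bash
python3 r.py
```

```text
[0.5383 0.212  0.1606] 154.66 [-0.   0.1 -0.9] [0.038 0.094 0.131] -62.86 [-0.16  -0.104]
```

Request:
jog_arm(series=[[[0,0,0],[0,1,0],0],[[0,0,0],[0,1,0],0],[[0,0,0],[0,0,0],0]])

```text
time_s: 19.6
tcp_pos: [0.5383, 0.212, 0.1606]
ee_rot: [[-0.888, 0.0, -0.459], [0.459, 0.0, -0.888], [0.0, -1.0, -0.0]]
wrist_force: [-0.3, -0.2, -1.4]
gripper_width: 0.159
```

```bash
python3 r.py
```

```text
[0.5383 0.212  0.1606] 152.66 [-0.3 -0.2 -1.4] [0.075 0.027 0.082] -64.86 [-0.197 -0.104]
```

Request:
jog_arm(series=[[[0,0,0],[0,1,0],0],[[0,0,0],[0,1,0],0],[[0,0,0],[0,0,0],0]])

```text
time_s: 19.98
tcp_pos: [0.5383, 0.212, 0.1605]
ee_rot: [[-0.872, -0.0, -0.49], [0.49, 0.0, -0.872], [0.0, -1.0, 0.0]]
wrist_force: [-0.5, 0.8, -2.0]
gripper_width: 0.16
```

```bash
python3 r.py
```

```text
[0.5383 0.212  0.1605] 150.66 [-0.5  0.8 -2. ] [0.141 0.037 0.131] -66.86 [-0.234 -0.104]
```

Request:
jog_arm(series=[[[0,0,0],[0,1,0],0],[[0,0,0],[0,1,0],0],[[0,0,0],[0,0,0],0]])

```text
time_s: 20.35
tcp_pos: [0.5383, 0.2119, 0.1605]
ee_rot: [[-0.854, -0.0, -0.52], [0.52, -0.0, -0.854], [0.0, -1.0, 0.0]]
wrist_force: [0.1, 0.1, -1.0]
gripper_width: 0.159
```

```bash
python3 r.py
```

```text
[0.5383 0.2119 0.1605] 148.67 [ 0.1  0.1 -1. ] [0.17  0.06  0.134] -68.85 [-0.325 -0.17 ]
```

Request:
jog_arm(series=[[[0,0,0],[0,0.4,0],0],[[0,0,0],[0,0,0],0]])

```text
time_s: 20.6
tcp_pos: [0.5383, 0.2119, 0.1606]
ee_rot: [[-0.851, 0.0, -0.526], [0.526, -0.0, -0.851], [-0.0, -1.0, -0.0]]
wrist_force: [0.5, 1.2, -1.1]
gripper_width: 0.156
```

```bash
python3 r.py
```

```text
[0.5383 0.2119 0.1606] 148.28 [ 0.5  1.2 -1.1] [0.137 0.106 0.205] -69.24 [-0.376 -0.201]
```

Request:
jog_arm(series=[[[0,0,0],[0,-3,0],0],[[0,0,0],[0,-3.5,0],0],[[0,0,0],[0,0,0],0],[[0,-0.004,0],[0,0,0],0],[[0,-0.006,0],[0,0,0],0],[[0,-0.006,0],[0,0,0],0],[[0,0,0],[0,0,0],0]])

```text
time_s: 21.48
tcp_pos: [0.5386, 0.2121, 0.1772]
ee_rot: [[-0.905, 0.001, -0.426], [0.426, 0.001, -0.905], [-0.001, -1.0, -0.001]]
wrist_force: [-0.5, -0.5, -4.0]
gripper_width: 0.161
```

```bash
python3 r.py
```

```text
[0.5386 0.2121 0.1772] 154.77 [-0.5 -0.5 -4. ] [0.036 0.094 0.023] -62.76 [-0.041 -0.002]
```

Request:
jog_arm(series=[[[0,-0.012,0],[0,0,0],0],[[0,-0.02,0],[0,0,0],0],[[0,-0.025,0],[0,0,0],0],[[0,-0.025,0],[0,0,0],0],[[0,-0.026,0],[0,0,0],0],[[0,0,0],[0,0,0],0]])

```text
time_s: 22.22
tcp_pos: [0.5394, 0.2125, 0.2875]
ee_rot: [[-0.905, 0.005, -0.426], [0.426, 0.003, -0.905], [-0.003, -1.0, -0.005]]
wrist_force: [-0.3, -0.4, -3.9]
gripper_width: 0.156
```

Request:
jog_arm(series=[[[-0.012,0,0.0385],[0,0,0],0],[[-0.012,0,0.0385],[0,0,0],0],[[-0.012,0,0.0385],[0,0,0],0],[[-0.012,0,0.0385],[0,0,0],0],[[-0.012,0,0.0385],[0,0,0],0],[[-0.012,0,0.0385],[0,0,0],0],[[-0.012,0,0.0385],[0,0,0],0],[[-0.012,0,0.0385],[0,0,0],0],[[-0.0125,0,0.039],[0,0,0],0],[[0,0,0],[0,0,0],0]])

```text
time_s: 23.48
tcp_pos: [0.4872, -0.1502, 0.2831]
ee_rot: [[-0.903, -0.003, -0.43], [0.43, 0.0, -0.903], [0.003, -1.0, 0.001]]
wrist_force: [-0.4, 0.6, -5.3]
gripper_width: 0.157
```

Request:
jog_arm(series=[[[0,0,0],[0,0,0],0],[[0,0,0],[0,0,0],0]])

```text
time_s: 23.72
tcp_pos: [0.4885, -0.1474, 0.2841]
ee_rot: [[-0.905, -0.001, -0.425], [0.425, 0.0, -0.905], [0.001, -1.0, 0.0]]
wrist_force: [-0.0, 0.2, -3.9]
gripper_width: 0.156
```

```bash
python3 r.py
python3 - <<'E'
from h import *
t=capture("top");b=capture("scene")
v=proj(camera_info("scene"),[.489,-.147,.15])[0].astype(int)
f=lambda im,x,y,w:cv2.resize(im[y:y+w*3//4,x:x+w,::-1],(400,300),interpolation=cv2.INTER_CUBIC)
cv2.imwrite("pics/m2.png",np.hstack([f(t,185,232,80),f(b,v[0]-60,v[1]-40,120)]))
E
```

```text
[ 0.4885 -0.1474  0.2841] 154.84 [-0.   0.2 -3.9] [0.049 0.1   0.022] -26.6 [-0.266 -0.002]
```

View pics/m2.png

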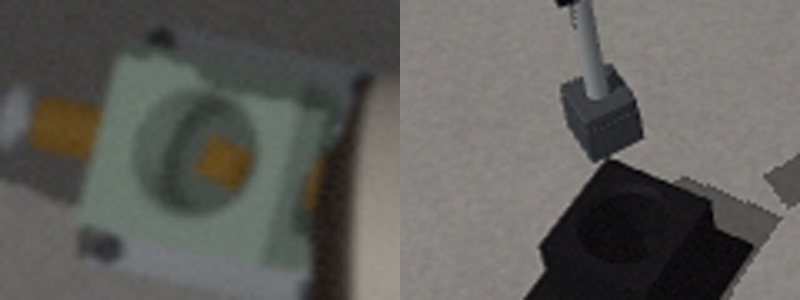

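Request:
jog_arm(series=[[[0,0.015,0],[0,0,0],0],[[0,0.02,0],[0,0,0],0],[[0,0.02,0],[0,0,0],0],[[0,0.015,0],[0,0,0],0],[[0,0.008,0],[0,0,0],0],[[0,0.006,0],[0,0,0],0],[[0,0.006,0],[0,0,0],0],[[0,0.006,0],[0,0,0],0],[[0,0.006,0],[0,0,0],0],[[0,0,0],[0,0,0],0]])

```text
time_s: 25.08
tcp_pos: [0.4882, -0.1482, 0.182]
ee_rot: [[-0.905, -0.001, -0.426], [0.426, 0.0, -0.905], [0.001, -1.0, 0.0]]
wrist_force: [-0.2, -0.1, -4.2]
gripper_width: 0.157
```

```bash
python3 r.py
```

```text
[ 0.4882 -0.1482  0.182 ] 154.77 [-0.2 -0.1 -4.2] [ 0.044  0.051 -0.013] -26.59 [0.031 0.   ]
```

Inside the hole, no contact. Tip is at about 50 mm, so about 38 mm to go.

Request:
jog_arm(series=[[[0,0.008,0],[0,0,0],0],[[0,0.008,0],[0,0,0],0],[[0,0.006,0],[0,0,0],0],[[0,0.005,0],[0,0,0],0],[[0,0.004,0],[0,0,0],0],[[0,0.003,0],[0,0,0],0],[[0,0.002,0],[0,0,0],0],[[0,0,0],[0,0,0],0]])

```text
time_s: 26.08
tcp_pos: [0.4886, -0.1482, 0.1465]
ee_rot: [[-0.905, -0.0, -0.426], [0.426, -0.0, -0.905], [0.0, -1.0, 0.0]]
wrist_force: [0.0, -0.5, -4.1]
gripper_width: 0.156
```

```bash
python3 r.py
```

```text
[ 0.4886 -0.1482  0.1465] 154.77 [ 0.  -0.5 -4.1] [ 0.047  0.049 -0.002] -26.59 [0.008 0.   ]
```

Request:
jog_arm(series=[[[0,0.001,0],[0,0,0],0],[[0,0.001,0],[0,0,0],0],[[0,0.001,0],[0,0,0],0],[[0,0,0],[0,0,0],0]])

```text
time_s: 26.58
tcp_pos: [0.4888, -0.1483, 0.1439]
ee_rot: [[-0.905, 0.001, -0.426], [0.426, -0.0, -0.905], [-0.001, -1.0, 0.0]]
wrist_force: [-0.1, -0.6, -2.3]
gripper_width: 0.155
```

```bash
python3 r.py
```

```text
[ 0.4888 -0.1483  0.1439] 154.79 [-0.1 -0.6 -2.3] [-0.026  0.093 -0.021] -26.59 [ 0.08  -0.002]
```

Request:
jog_arm(series=[[[0,0.0003,0],[0,0,0],0],[[0,0,0],[0,0,0],0.02],[[0,0,0],[0,0,0],0.025],[[0,0,0],[0,0,0],0.04],[[0,0,0],[0,0,0],0.06],[[0,0,0],[0,0,0],0.06],[[0,-0.01,0],[0,0,0],0.06],[[0,-0.02,0],[0,0,0],0.06],[[0,-0.03,0],[0,0,0],0.06],[[0,-0.03,0],[0,0,0],0.06]])

```text
time_s: 27.82
tcp_pos: [0.4886, -0.1483, 0.2349]
ee_rot: [[-0.905, 0.001, -0.426], [0.426, -0.0, -0.905], [-0.001, -1.0, -0.0]]
wrist_force: [0.1, -0.4, 0.7]
gripper_width: 0.686
```

Request:
jog_arm(series=[[[0,0,-0.04],[0,0,0],0.06],[[0,0,-0.04],[0,0,0],0.06],[[0,0,0],[0,0,0],0.06]])

```text
time_s: 28.2
tcp_pos: [0.5237, -0.0741, 0.2339]
ee_rot: [[-0.906, 0.001, -0.423], [0.423, 0.0, -0.906], [-0.001, -1.0, -0.001]]
wrist_force: [-0.1, 0.1, -0.3]
gripper_width: 0.688
```

```bash
python3 r.py
python3 - <<'E'
from h import *
t=capture("top");b=capture("scene");w=capture("wrist")
v=proj(camera_info("scene"),[.489,-.147,.1])[0].astype(int)
f=lambda im,x,y,w:cv2.resize(im[y:y+w*3//4,x:x+w,::-1],(400,300),interpolation=cv2.INTER_CUBIC)
cv2.imwrite("pics/m3.png",np.vstack([np.hstack([f(t,185,232,80),f(b,v[0]-60,v[1]-50,120)]),np.hstack([f(w,0,0,640),f(b,100,80,360)])]))
E
```

```text
[ 0.5237 -0.0741  0.2339] 154.95 [-0.1  0.1 -0.3] [0.001 0.076 0.006] -34.58 [ 0.672 -0.086]
```

View pics/m3.png

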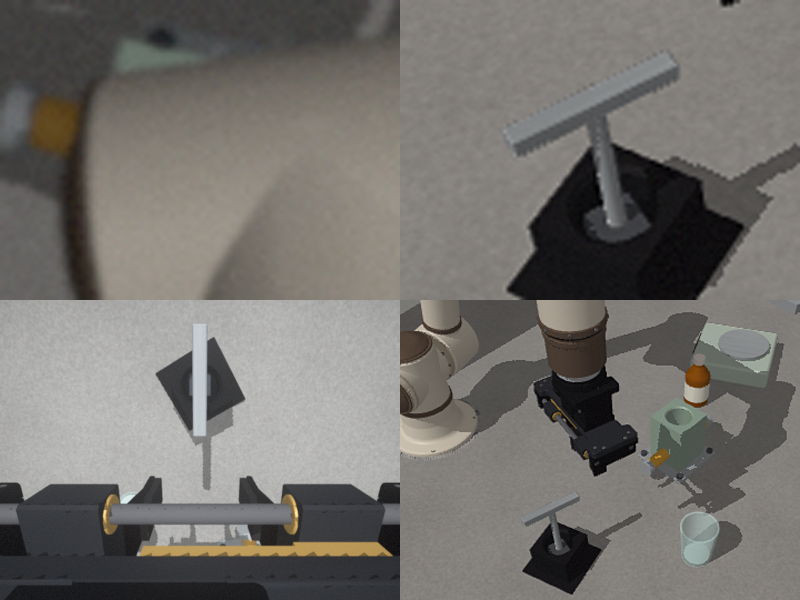

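```bash
python3 -c "
from station import *
print(finish_job(),sense()['time_s'])"
```

```text
the job is handed in; nothing more can be done
the job is handed in; nothing more can be done
```

I shut the valve and put the T-key back in its stand, then handed the job in at about 28 s of the 72 s. The hand-in gives no verdict.

- **Seating:** I aligned the key to the stem with the wrist camera. It went down freely until the wrist load dropped by about 2 N. Its lower end was then about 91 mm below the rim, against the 78.5 mm needed.
- **Turning:** I turned it about 76° clockwise in small steps. The last joint's torque stayed at about 0.10 N m, then rose to 0.17 and 0.20 N m, which I took as the stop. I backed off until the torque was zero and drew the key out. A top view then showed the stem turned by roughly the expected amount. The stem angle itself can't be read, so being fully shut rests on that torque rise.
- **Last checks:** In the final picture the key stands upright in the hole, released, with the gripper clear of it. The load change put its lower end on the hole's floor. The beaker and bottle look untouched. I did not re-check the jar, but the arm never went near it after the start. The arm hid the valve in the last top view.
- **Small disagreements:** The cameras differed by 2–3 mm on key and stem positions, and measured poses were up to about 3 mm off the commanded ones while moving. Neither caused any noticeable sideways force.

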